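# Seat the keyed lens tube in the bench microscope

## Robot

A 7-joint arm with a two-finger parallel gripper is mounted at the origin on the work surface. World frame = base frame: x ahead of the robot, y to its left, z up, the work surface at z = 0. Lengths are in m, angles in rad, forces in N, time in s.
With the tool pointing down it reaches from about 0.4 to 0.85 m from the base axis. Payload 10.4 kg.
Tool frame: the origin (TCP) lies midway between the tips of the shut fingers; the grasp point (between the pads) lies 19 mm behind it (manip.pinch_z is the distance from the TCP to the grasp point, in m); y points along the fingers, x is the direction in which the jaws open and shut, and the axes are right-handed (so a half turn about y gives the same grasp; the last joint's range is limited). The gripper opens to 85 mm and grips with 20 to 120 N. Pads are 22 mm wide; open, the fingers measure 114 mm over their backs; the gripper's body (76 mm by 85 mm) begins 54 mm behind the grasp point. The pads swing forward as they close: fully open they stand 13 mm farther back than shut.
Start: joints at [1.311, 0.332, -0.065, 1.46, 0.022, 1.35, -0.088], TCP at [0.147, -0.608, 0.231] pointing down, gripper open.
Joint ranges: [-2.6, 2.6], [-0.5, 2.12], [-1.47, 1.34], [0.16, 2.42], [-1.27, 4.41], [0.06, 2.06], [-2.6, 2.6]. Speed limits (rad/s): [2.22, 2.22, 2.79, 2.79, 3.14, 3.14, 3.14].

## Interface

Orientations are given as a unit quaternion [x, y, z, w].
In Python, from workcell import manip gives the robot as it stands.
- The arm moves only by the shell command python3 -m pendant 'ROWS' [OPENING] [FORCE]. ROWS is a JSON object of lists of equal length, an entry for each row: "offset": the shift along the tool's x, y, z scaled (see below), a list of three; "turn": the turn, a rotation vector about the tool's x, y, z scaled (see below), a list of three. A call has 1 to 12 rows; each row is the pose to reach, as a shift and turn from the pose measured when the call began, along the tool's axes at that moment; what a row does not reach only later rows make up. The controller multiplies each number of a shift by 200 mm and each number of a turn by 45 degrees. A row lasts 1/8 s, in which the tool goes at most 62.5 mm and 10.7 degrees, less where a joint would pass 70% of its speed; a pose out of reach is approached as far as the arm can. A call with a number of a shift or a turn outside -1 to 1 is refused whole. A call with a gripper value outside its range is refused whole. OPENING is the opening in per cent of the stroke, from 0 (shut) to 100 (fully open), set as the call begins (- or left out, the last holds). The fingers move at their own pace and stop on an object; FORCE is the grip in N (left out, the last holds). Time passes only in rows, so rows that repeat a pose let the fingers close. It gives the time, the measured TCP pose, the force and the opening at its end, in the units of the state.
- manip.get_obs(): the state, without advancing time (a new reading comes with each control period).
- manip.camera(name): name is "side" or "top"; returns (picture, depth): 480x640x3 uint8, red, green, blue; 480x640 float32, m along the optical axis (not along the pixel's ray), 0 where there is no reading.
- manip.camera_model(name): a dict with "intrinsics" (3x3 intrinsics, pixels), "R" (3x3) and "t" (3): a world point X has camera coordinates R X + t. Camera axes: x right, y down, z forward; pixel columns grow to the right and rows downward; lengths in m; the calibration is good to about 2 mm. A picture is of the moment at which its call begins. camera_model takes no time and is no camera call.
- manip.hand_in(): hands the job in, once; it reports no verdict.
The state is a dict: "clock": time; "joint_pos": joint angles; "joint_velocities": joint speeds; "tau": joint torques, N m; "position": TCP position; "ee_rot": TCP orientation; "ft_force": force on the tool from outside, world axes, zero at the start; "torque": the same for the moment, N m; "grip_width": opening from 0.0 (shut) to 1.0 (fully open).
Only numpy, scipy, OpenCV 4.12 (cv2) and the standard library are available. Lean on these libraries where they do the work, as an engineer would, in place of code of your own. Each camera call takes 0.05 s, during which the arm holds its last target. There are 200 camera calls.

## Task

Take the lens tube out of its rest and lower it, foot first, into the sprung collar on top of the blue microscope stand. Pressing only lightly, turn it until its cross key drops into the keyways, gently push it fully home, and leave it standing there upright and released. A pressure of 5 to 8 N is plenty: never force it down or wrench it, stop turning once it drops, and do not disturb the jar, the power bank or the tape roll.

Things in the scene. Friction and masses are not known exactly. Their poses are not given: they have to be found in the camera images.
- tube: Loose lens tube, 95 mm tall, about 0.15 kg, upright in the grey rest; origin at the centre of its foot, z up its axis. From the foot up: brass cross key 12 mm tall (two bars 36 x 6 mm along its x and y axes, so every quarter turn is the same); dark blue round barrel, 40 mm diameter, 12 to 55 mm, lower edge chamfered 3 mm; orange square head 55 to 95 mm.
- head (a point): Centre of the tube's orange square grip head, 75 mm above the foot; the head is 30 x 30 x 40 mm tall, flats facing the tube's x and y axes: grip it across two opposite flats.
- rest: Grey fixed block 70 x 70 x 30 mm on the desk with a square recess 46 x 46 mm, 20 mm deep, in which the tube stands loosely at any yaw; origin at the centre of its underside.
- stand: Fixed microscope stand: two blue square plates 150 x 150 mm on four steel rods at (+-60, +-60) mm, which rise to 90 mm above the desk; upper plate's top at 78 mm. Origin on the desk under its centre, z up, x and y along the plate's sides. The sprung grey collar stands on its axis; the collar belongs to the stand.
- mouth (a point): Centre of the grey collar's mouth, 134 mm above the desk with the collar at rest. A funnel 6 mm tall, 54 mm inner diameter at the rim, narrows to a round bore of 42 mm diameter, 20 mm long, above the keyed ring. The collar does not turn. It yields downward on a spring: moves from about 3 N, then 0.9 N per mm, hard stop at 10 mm (about 12 N); springs back up.
- ring (a point): Centre of the top of the brass keyed ring inside the collar, 26 mm below the mouth: four blocks 12 mm tall, with a cross of keyways 8.4 mm wide between them. The keyways' angle is random, unrelated to the stand or this point's axes: find it by feel. Each quarter turn holds one fit, about +-0.06 rad wide. Until aligned the tube stands here, 12 mm too high; then it drops 12 mm.
- home (a point): Where the centre of the tube's foot stands when it is fully home: on the collar's axis on its solid floor, 96 mm above the desk with the collar at rest.
- jar: Bystander: amber glass jar with white cap, 54 mm diameter, 55 mm tall, on the desk; origin at the centre of its underside. Not to be moved.
- powerbank: Bystander: black power bank with orange corners, 75 x 140 x 18 mm, flat on the desk; origin at the centre of its underside. Not to be moved.
- tape: Bystander: roll of red tape lying flat, 56 mm diameter, 16 mm tall; origin at the centre of its underside. Not to be moved.
There are look-alikes about, which are no part of the job. Of the things shaped like the tube, the grey one is meant. There is more than one size of the stand; the job needs the smaller.

How it is judged:
By the outcome, as a careful person would: the job done as asked, in the order asked, and still so for the second after the job is handed in, with the robot touching nothing.
It also fails if it takes over 58 s, if anything falls off the work surface, if the arm or the gripper's body presses on something with over 40 N, if the wrist force passes 120 N, or if a joint passes its speed limit or range.

## Working session

There is one attempt and no reset: what is moved stays moved. The work goes in short steps, Python scripts to look and compute and a shell command to move; the robot and the scene stay as the last step left them, time stands still between calls to the robot, and variables do not carry over. Pictures are saved under pics/ and viewed, about 8 in all and at most 12, crops included, and the job is handed in when it is done.

```bash
mkdir -p pics; ls
python3 - <<'E'
from workcell import manip
import cv2,numpy as np
o=manip.get_obs(); print({k:np.round(v,3).tolist() for k,v in o.items()})
print(manip.pinch_z)
for n in("side","top"):
    p,d=manip.camera(n); cv2.imwrite(f"pics/{n}0.png",p[:,:,::-1]); np.save(f"pics/{n}0.npy",d)
    m=manip.camera_model(n); print(n,{k:np.round(v,3).tolist() for k,v in m.items()})
E
```

```text
pics
{'clock': 0.0, 'joint_pos': [1.311, 0.333, -0.065, 1.461, 0.022, 1.35, -0.088], 'joint_velocities': [-0.001, 0.0, -0.0, -0.0, -0.001, 0.001, 0.0], 'tau': [-0.001, -62.544, 0.048, -39.161, 0.016, 0.01, 0.0], 'position': [0.147, -0.607, 0.231], 'ee_rot': [-0.555, 0.438, -0.437, 0.556], 'ft_force': [0.471, -0.072, 0.824], 'torque': [-0.036, 0.028, -0.033], 'grip_width': 0.998}
0.0187
side {'intrinsics': [[547.321, 0.0, 308.461], [0.0, 547.321, 237.377], [0.0, 0.0, 1.0]], 'R': [[-0.884, -0.466, -0.017], [-0.323, 0.639, -0.698], [0.337, -0.612, -0.716]], 't': [0.493, 0.233, 0.928]}
top {'intrinsics': [[540.287, 0.0, 321.707], [0.0, 540.287, 228.932], [0.0, 0.0, 1.0]], 'R': [[-0.025, -0.999, 0.02], [-0.988, 0.022, -0.151], [0.151, -0.023, -0.988]], 't': [-0.006, 0.564, 0.983]}
```

View pics/top0.png

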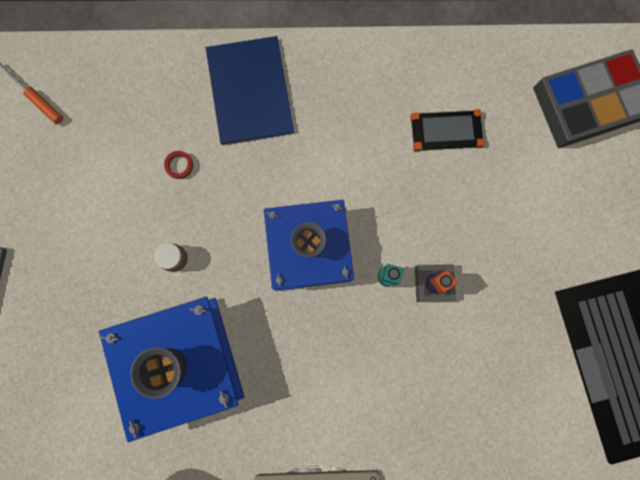

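View pics/side0.png

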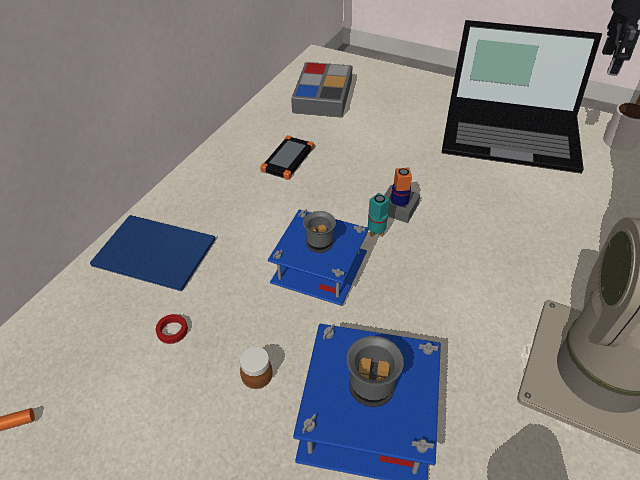

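The top view shows the small stand at about (309,245), its collar at (308,240), the tube (orange head) at (443,282) in the rest, and the teal decoy at (391,275). The side view agrees. Next I'll measure these from depth.

```bash
cat > h.py <<'E'
from workcell import manip
import cv2,numpy as np
from scipy.spatial.transform import Rotation as Rn
def cloud(n,d):
    m=manip.camera_model(n);K=m["intrinsics"];v,u=np.mgrid[:480,:640]
    c=np.stack([(u-K[0][2])*d/K[0][0],(v-K[1][2])*d/K[1][1],d],-1)
    X=(c-np.array(m["t"]))@np.array(m["R"]); X[d<=0]=np.nan; return X
def proj(n,X):
    m=manip.camera_model(n);c=np.array(m["K"] if "K" in m else m["intrinsics"])@(np.array(m["R"])@X+m["t"]);return c[:2]/c[2]
E
python3 - <<'E'
from h import *
for n in("top","side"):
    p=cv2.imread(f"pics/{n}0.png");X=cloud(n,np.load(f"pics/{n}0.npy"));hsv=cv2.cvtColor(p,cv2.COLOR_BGR2HSV)
    box=(slice(255,310),slice(372,475)) if n=="top" else (slice(160,245),slice(362,425))
    P=X[box].reshape(-1,3);H=hsv[box].reshape(-1,3)
    z=P[:,2]; org=(H[:,0]<15)&(H[:,1]>140)
    t=P[(z>.098)&(z<.115)&(P[:,1]<-.15 if 0 else True)]
    for nm,mk in(("tubetop",org&(z>.099)),("teal",(H[:,0]>75)&(H[:,0]<100)&(H[:,1]>100)),("rest",(z>.022)&(z<.036)&(H[:,1]<60))):
        q=P[mk]; 
        if len(q)>5: r=cv2.minAreaRect((q[:,:2]*1000).astype(np.float32)); print(n,nm,len(q),np.median(q,0).round(4),np.round(q[:,2].max(),3),r)
    box=(slice(195,300),slice(255,365)) if n=="top" else (slice(200,310),slice(260,375))
    P=X[box].reshape(-1,3);H=hsv[box].reshape(-1,3);z=P[:,2]
    q=P[(z>.07)&(z<.084)&(H[:,1]>120)];print(n,"plate",len(q),cv2.minAreaRect((q[:,:2]*1000).astype(np.float32)))
    q=P[(z>.127)&(z<.145)];
    print(n,"rim",len(q),q[:,2].max(),cv2.minEnclosingCircle((q[:,:2]*1000).astype(np.float32)),cv2.fitEllipse((q[:,:2]*1000).astype(np.float32)))
p=cv2.imread("pics/top0.png")
a=cv2.resize(p[212:270,280:338],(400,400),interpolation=cv2.INTER_CUBIC);b=cv2.resize(p[255:313,400:458+0],(400,400),interpolation=cv2.INTER_CUBIC)
cv2.imwrite("pics/crop.png",np.hstack([a,b]))
E
```

```text
top tubetop 191 [ 0.4584 -0.2299  0.1049] 0.109 ((458.0472717285156, -233.26730346679688), (29.97768211364746, 30.775157928466797), 31.200571060180664)
top teal 254 [nan nan nan] nan ((476.0737609863281, -141.32003784179688), (31.5080509185791, 30.427644729614258), 52.93211364746094)
top rest 730 [ 0.458  -0.2248  0.03  ] 0.035 ((459.3750305175781, -197.47036743164062), (70.25454711914062, 144.5629119873047), 0.1088525652885437)
top plate 5256 ((532.6544799804688, 6.73486328125), (148.2235565185547, 147.8995361328125), 5.551394462585449)
top rim 498 0.13827736401301507 ((533.6723022460938, 7.33939266204834), 30.474811553955078) ((533.3578491210938, 7.266304016113281), (53.12673568725586, 53.25009536743164), 87.9330825805664)
side tubetop 115 [ 0.4515 -0.2276  0.1044] 0.108 ((454.1235656738281, -232.73190307617188), (29.47373390197754, 32.715850830078125), 35.50663375854492)
side teal 609 [nan nan nan] nan ((472.3666687011719, -139.08641052246094), (29.08283805847168, 40.50172805786133), 50.7076530456543)
side rest 338 [ 0.4346 -0.228   0.0297] 0.035 ((454.4975280761719, -234.10520935058594), (70.84292602539062, 74.2015151977539), 0.423540860414505)
side plate 3342 ((532.2069702148438, -23.95313262939453), (149.8096160888672, 214.9682159423828), 5.383131504058838)
side rim 327 0.13760533596677912 ((529.750732421875, 5.3688273429870605), 31.00480079650879) ((529.47705078125, 6.612071514129639), (53.12542724609375, 53.23678207397461), 33.8015022277832)
```

View pics/crop.png

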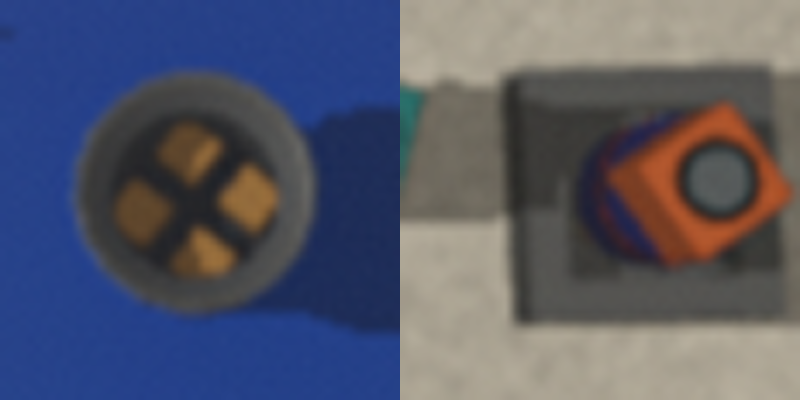

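Left crop: the cross keyways run diagonally. Right crop: the tube head is turned about 31° and the teal part is well to its left. Next I'll work out the keyway angle and the first move.

```bash
cat >> h.py <<'E'
def plan(pos,yaw=None):
    """print offset/turn (scaled) from measured pose to TCP pos, tool x at world yaw (deg, mod 180), y down"""
    o=manip.get_obs();R=Rn.from_quat(o["ee_rot"]).as_matrix();p=np.array(o["position"])
    cur=np.degrees(np.arctan2(R[1,0],R[0,0]))
    if yaw is None: yaw=cur
    yaw=cur+(yaw-cur+90)%180-90
    a=np.radians(yaw);x=np.array([np.cos(a),np.sin(a),0]);y=np.array([0,0,-1.]);T=np.stack([x,y,np.cross(x,y)],1)
    print("cur yaw %.2f tilt %.2f pos"%(cur,np.degrees(np.arccos(-R[2,1]))),p.round(4),"F",np.round(o["ft_force"],2),"M",np.round(o["torque"],2),"t %.2f j7 %.2f w %.3f"%(o["clock"],o["joint_pos"][6],o["grip_width"]))
    print("offset",(R.T@(np.array(pos)-p)/.2).round(4).tolist(),"turn",(Rn.from_matrix(R.T@T).as_rotvec()/np.radians(45)).round(4).tolist())
E
python3 - <<'E'
from h import *
m=manip.camera_model("top");K=np.array(m["intrinsics"]);R=np.array(m["R"]);t=np.array(m["t"])
C=-R.T@t
p=cv2.imread("pics/top0.png");hsv=cv2.cvtColor(p,cv2.COLOR_BGR2HSV)
v,u=np.mgrid[215:270,280:338];r=np.stack([u,v,np.ones_like(u)],-1)@np.linalg.inv(K).T@R
W=C+r*((.108-C[2])/r[...,2])[...,None]
H=hsv[215:270,280:338];br=(H[...,0]<25)&(H[...,1]>110)&(H[...,2]>60)
c=np.array([.5334,.0073]);D=W[...,:2]-c
# score keyway angles: cross template
best=[]
for a in np.arange(-45,45,1):
  for dx in np.arange(-4,5,1)*1e-3:
    for dy in np.arange(-4,5,1)*1e-3:
      q=D-[dx,dy];s=np.radians(a);X=q[...,0]*np.cos(s)+q[...,1]*np.sin(s);Y=-q[...,0]*np.sin(s)+q[...,1]*np.cos(s)
      inn=np.hypot(X,Y)<.019;cr=inn&((abs(X)<.0042)|(abs(Y)<.0042));bl=inn&~cr
      best.append((br[bl].mean()-br[cr].mean(),a,dx,dy))
print(sorted(best)[::-1][:6])
p=(.456,-.233,.066)
for y in(31.5,121.5): plan((.456,-.233,.2),y)
E
```

```text
[(np.float64(0.8099250936329587), np.int64(-36), np.float64(-0.001), np.float64(0.0)), (np.float64(0.804881855354746), np.int64(-39), np.float64(-0.001), np.float64(0.0)), (np.float64(0.8044692737430168), np.int64(-37), np.float64(-0.001), np.float64(0.0)), (np.float64(0.8044692737430168), np.int64(-38), np.float64(-0.001), np.float64(0.0)), (np.float64(0.8013387374109555), np.int64(-39), np.float64(-0.001), np.float64(-0.001)), (np.float64(0.8008165019338204), np.int64(-37), np.float64(-0.001), np.float64(-0.001))]
cur yaw -76.43 tilt 0.07 pos [ 0.1465 -0.6072  0.2306] F [-1.67  0.18 -0.39] M [-0.02  0.02 -0.01] t 0.10 j7 -0.09 w 1.001
offset [-1.4558, 0.1547, 1.9431] turn [0.0011, 1.6015, -0.0013]
cur yaw -76.43 tilt 0.07 pos [ 0.1465 -0.6072  0.2306] F [-1.67  0.18 -0.39] M [-0.02  0.02 -0.01] t 0.10 j7 -0.09 w 1.001
offset [-1.4558, 0.1547, 1.9431] turn [-0.0002, -0.3985, -0.0016]
```

Run:
```python
from h import *
X=cloud("side",np.load("pics/side0.npy"))
for nm,b in(("laptop",(slice(20,180),slice(440,600))),("mug",(slice(95,160),slice(604,640))),("grip",(slice(0,85),slice(600,640)))):
    P=X[b].reshape(-1,3);P=P[(P[:,2]>.04)&(P[:,1]>-1.1)]
    for lo in np.arange(.04,.4,.04):
        q=P[(P[:,2]>lo)&(P[:,2]<lo+.04)]
        if len(q)>3: print(nm,round(lo,2),len(q),np.percentile(q,[2,98],axis=0).round(3).tolist())
```

```text
laptop 0.04 2028 [[0.172, -0.784, 0.041], [0.481, -0.709, 0.079]]
laptop 0.08 2189 [[0.175, -0.796, 0.081], [0.483, -0.72, 0.119]]
laptop 0.12 2279 [[0.177, -0.808, 0.121], [0.486, -0.732, 0.159]]
laptop 0.16 2495 [[0.181, -0.82, 0.161], [0.488, -0.745, 0.199]]
laptop 0.2 747 [[0.186, -0.826, 0.2], [0.491, -0.755, 0.212]]
mug 0.04 475 [[0.021, -0.713, 0.04], [0.087, -0.677, 0.079]]
mug 0.08 433 [[0.034, -0.752, 0.081], [0.086, -0.678, 0.094]]
grip 0.2 9 [[0.176, -0.83, 0.202], [0.18, -0.824, 0.212]]
grip 0.24 348 [[0.123, -0.654, 0.244], [0.166, -0.55, 0.279]]
grip 0.28 479 [[0.117, -0.671, 0.281], [0.172, -0.532, 0.319]]
grip 0.32 625 [[0.118, -0.66, 0.321], [0.169, -0.536, 0.359]]
grip 0.36 446 [[0.131, -0.596, 0.361], [0.18, -0.567, 0.392]]
```

```bash
python3 -m pendant '{"offset":[[-0.73,0.06,0.97],[-0.73,0.06,0.97],[-0.73,0.06,0.97],[-0.73,0.06,0.97],[-0.73,0.06,0.97],[-0.73,0.06,0.97]],"turn":[[0,-0.4,0],[0,-0.4,0],[0,-0.4,0],[0,-0.4,0],[0,-0.4,0],[0,-0.4,0]]}' 64
python3 - <<'E'
from h import *
plan((.456,-.233,.17),121.5)
E
```

```text
clock: 0.85
position: [0.3003, -0.4202, 0.2187]
ee_rot: [-0.617, 0.346, -0.345, 0.617]
ft_force: [-0.3, -0.3, -0.2]
grip_width: 0.638
cur yaw -58.44 tilt 0.08 pos [ 0.3003 -0.4202  0.2187] F [-0.28 -0.34 -0.23] M [-0.    0.02  0.01] t 0.85 j7 -0.18 w 0.638
offset [-0.3898, 0.2437, 1.1531] turn [0.0002, 0.0013, -0.0017]
```

```bash
python3 -m pendant '{"offset":[[-0.34,0.2,1.0],[-0.34,0.2,1.0],[-0.34,0.2,1.0],[-0.34,0.2,1.0],[-0.34,0.2,1.0],[-0.34,0.2,1.0]],"turn":[[0,0,0],[0,0,0],[0,0,0],[0,0,0],[0,0,0],[0,0,0]]}'
python3 - <<'E'
from h import *
plan((.456,-.233,.17),121.5)
E
```

```text
clock: 1.6
position: [0.4341, -0.2595, 0.1786]
ee_rot: [-0.617, 0.347, -0.346, 0.617]
ft_force: [-0.2, -0.7, -0.1]
grip_width: 0.64
cur yaw -58.61 tilt 0.09 pos [ 0.4341 -0.2595  0.1786] F [-0.17 -0.65 -0.08] M [-0.01  0.03 -0.01] t 1.60 j7 -0.62 w 0.640
offset [-0.0561, 0.0431, 0.1626] turn [0.001, -0.0024, -0.0019]
```

```bash
python3 -m pendant '{"offset":[[-0.055,0.1,0.162],[-0.055,0.15,0.162],[-0.055,0.2,0.162],[-0.055,0.22,0.162]],"turn":[[0,0,0],[0,0,0],[0,0,0],[0,0,0]]}'
python3 - <<'E'
from h import *
plan((.456,-.233,.066),121.5)
a=manip.camera("side")[0];b=manip.camera("top")[0]
cv2.imwrite("pics/s1.png",np.hstack([cv2.resize(a[110:250,330:470],(400,400)),cv2.resize(b[210:350,370:510],(400,400))])[:,:,::-1])
E
```

```text
clock: 2.1
position: [0.455, -0.2345, 0.1341]
ee_rot: [0.616, -0.348, 0.346, -0.616]
ft_force: [-0.0, 0.0, -0.2]
grip_width: 0.642
cur yaw -58.73 tilt 0.13 pos [ 0.455  -0.2345  0.1341] F [-0.04  0.01 -0.17] M [-0.02 -0.06 -0.05] t 2.10 j7 -0.72 w 0.642
offset [-0.0034, 0.3406, 0.0086] turn [0.0019, -0.0052, -0.0023]
```

View pics/s1.png

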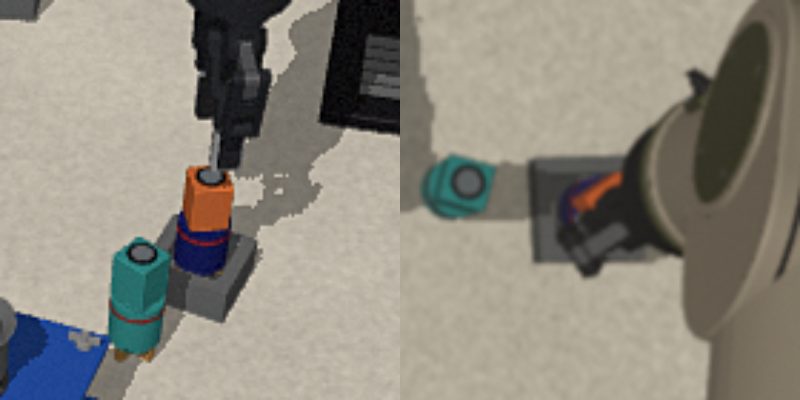

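Run:
```python
from h import *
o=manip.get_obs();R=Rn.from_quat(o["ee_rot"]).as_matrix();p=np.array(o["position"])
f=lambda q:((np.array(q)-[330,110])*400/140).round(0)
print("tcp",f(proj("side",p)),[f(proj("side",p+R@[s*.027,-.005,0])) for s in(-1,1)])
for x,y in((.456,-.233),(.454,-.2327),(.458,-.2333)):print("tube",f(proj("side",np.array([x,y,.105]))))
```

```text
tcp [212. 145.] [array([219., 163.]), array([206., 117.])]
tube [206. 178.]
tube [208. 179.]
tube [204. 177.]
```

```bash
python3 -m pendant '{"offset":[[0,0.12,0.005],[0,0.22,0.008],[0,0.3,0.008],[0,0.34,0.008],[0,0.34,0.008]],"turn":[[0,0,0],[0,0,0],[0,0,0],[0,0,0],[0,0,0]]}'
python3 - <<'E'
from h import *
plan((.456,-.233,.066),121.5)
a=manip.camera("side")[0]
cv2.imwrite("pics/s2.png",cv2.resize(a[110:250,330:470],(400,400))[:,:,::-1])
E
```

```text
clock: 2.82
position: [0.4565, -0.2332, 0.0663]
ee_rot: [0.616, -0.347, 0.346, -0.616]
ft_force: [0.3, 0.2, -0.1]
grip_width: 0.642
cur yaw -58.70 tilt 0.14 pos [ 0.4565 -0.2332  0.0663] F [ 0.34  0.21 -0.06] M [0.02 0.01 0.01] t 2.83 j7 -0.76 w 0.642
offset [-0.0022, 0.0014, -0.0017] turn [0.0017, -0.0044, -0.0027]
```

View pics/s2.png

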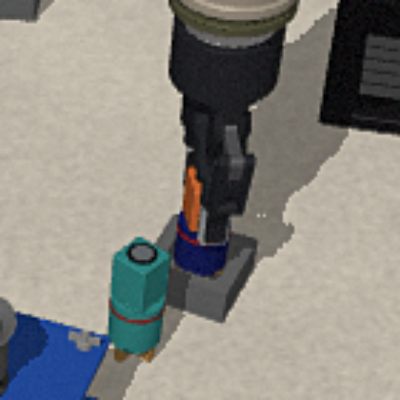

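The fingers straddle the head: the pad is at about (213,220) and the head at about (205,190). Closing.

```bash
python3 -m pendant '{"offset":[[0,0,0],[0,0,0],[0,0,0],[0,0,0],[0,0,0],[0,0,0]],"turn":[[0,0,0],[0,0,0],[0,0,0],[0,0,0],[0,0,0],[0,0,0]]}' 20 45
python3 - <<'E'
from h import *
plan((.456,-.233,.066),121.5)
E
```

```text
clock: 3.62
position: [0.4574, -0.2335, 0.0675]
ee_rot: [0.616, -0.347, 0.346, -0.616]
ft_force: [-0.2, 0.7, 5.1]
grip_width: 0.35
cur yaw -58.69 tilt 0.03 pos [ 0.4574 -0.2335  0.0675] F [-0.23  0.74  5.14] M [0.15 0.29 0.02] t 3.62 j7 -0.76 w 0.350
offset [-0.0056, 0.0075, -0.0046] turn [0.0005, -0.0043, -0.0004]
```

```bash
python3 -m pendant '{"offset":[[0,-0.08,0],[0,-0.2,0],[0,-0.4,0],[0,-0.6,0],[0,-0.8,0],[0,-0.85,0],[0,-0.85,0],[0,-0.85,0]],"turn":[[0,0,0],[0,0,0],[0,0,0],[0,0,0],[0,0,0],[0,0,0],[0,0,0],[0,0,0]]}'
python3 - <<'E'
from h import *
plan((.5325,.007,.235),-50)
E
```

```text
clock: 4.62
position: [0.4567, -0.2332, 0.2361]
ee_rot: [0.616, -0.348, 0.346, -0.616]
ft_force: [-0.2, 0.7, -1.6]
grip_width: 0.343
cur yaw -58.69 tilt 0.16 pos [ 0.4567 -0.2332  0.2361] F [-0.17  0.71 -1.64] M [-0.01 -0.01  0.  ] t 4.62 j7 -0.68 w 0.343
offset [-0.8293, 0.006, 0.9478] turn [0.0017, -0.1932, -0.0031]
```

```bash
python3 -m pendant '{"offset":[[-0.83,0.006,0.948],[-0.83,0.006,0.948],[-0.83,0.006,0.948],[-0.83,0.006,0.948],[-0.83,0.006,0.948],[-0.83,0.006,0.948],[-0.83,0.006,0.948],[-0.83,0.006,0.948]],"turn":[[0,-0.19,0],[0,-0.19,0],[0,-0.19,0],[0,-0.19,0],[0,-0.19,0],[0,-0.19,0],[0,-0.19,0],[0,-0.19,0]]}'
python3 - <<'E'
from h import *
plan((.5325,.007,.235),-50)
a=manip.camera("side")[0];b=manip.camera("top")[0]
cv2.imwrite("pics/s3a.png",a[:,:,::-1])
cv2.imwrite("pics/s3.png",np.hstack([cv2.resize(a[140:280,250:390],(400,400)),cv2.resize(b[170:310,240:380],(400,400))])[:,:,::-1])
f=lambda q:((np.array(q)-[250,140])*400/140).round(0)
p=np.array(manip.get_obs()["position"]);print("foot",f(proj("side",p-[0,0,.0563])),"mouth@tcp",f(proj("side",[p[0],p[1],.134])),"mouth",f(proj("side",np.array([.5325,.007,.134]))), f(proj("side",np.array([.5295,.0065,.134]))))
E
```

```text
clock: 5.62
position: [0.5323, 0.0059, 0.2348]
ee_rot: [0.64, -0.301, 0.299, -0.64]
ft_force: [0.6, 0.9, -1.9]
grip_width: 0.344
cur yaw -50.26 tilt 0.17 pos [0.5323 0.0059 0.2348] F [ 0.6   0.89 -1.9 ] M [0.01 0.   0.02] t 5.62 j7 -1.07 w 0.344
offset [-0.0037, -0.001, 0.0045] turn [0.0021, -0.0058, -0.0032]
foot [193. 182.] mouth@tcp [193. 233.] mouth [193. 234.] [197. 235.]
```

View pics/s3.png

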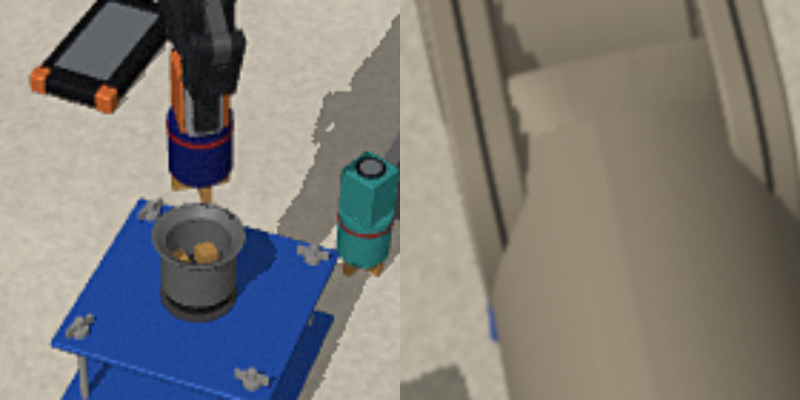

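Run:
```python
from h import *
from scipy.optimize import least_squares
a,d=manip.camera("side");X=cloud("side",d);hsv=cv2.cvtColor(a,cv2.COLOR_RGB2HSV)
b=(slice(175,207),slice(305,336));P=X[b].reshape(-1,3);H=hsv[b].reshape(-1,3)
P=P[(H[:,0]>105)&(H[:,0]<135)&(P[:,2]>.19)&(P[:,2]<.24)]
for lo,hi in((.185,.24),(.19,.212),(.212,.235)):
    q=P[(P[:,2]>lo)&(P[:,2]<hi)]
    r=least_squares(lambda c:np.hypot(q[:,0]-c[0],q[:,1]-c[1])-.02,[.53,.006],loss="soft_l1",f_scale=.002);print("barrel",len(q),r.x.round(4),np.sqrt(np.mean(r.fun**2)).round(4))
# collar outer wall & rim
b=(slice(205,255),slice(300,342));P=X[b].reshape(-1,3)
q=P[(P[:,2]>.129)&(P[:,2]<.14)];print("rim",len(q),np.round(cv2.fitEllipse((q[:,:2]*1000).astype(np.float32))[0],1),np.round(cv2.minAreaRect((q[:,:2]*1000).astype(np.float32))[:2],1))
```

```text
barrel 367 [0.5293 0.0042] 0.0012
barrel 179 [0.5294 0.0042] 0.001
barrel 183 [0.5291 0.0041] 0.0012
rim 288 [529.4   6.7] [[529.2   6.5]
 [ 59.8  59.7]]
```

Run:
```python
from h import *
plan((.5326,.0079,.178),-50)
```

```text
cur yaw -50.20 tilt 0.15 pos [0.5324 0.0065 0.235 ] F [ 0.08  0.86 -2.1 ] M [-0.01 -0.05  0.01] t 5.78 j7 -1.07 w 0.341
offset [-0.0039, 0.2851, 0.0054] turn [0.0016, -0.0045, -0.003]
```

```bash
python3 -m pendant '{"offset":[[-0.004,0.04,0.006],[-0.004,0.12,0.006],[-0.004,0.2,0.006],[-0.004,0.25,0.006],[-0.004,0.285,0.006],[-0.004,0.285,0.006],[-0.004,0.285,0.006]],"turn":[[0.002,0,-0.003],[0.002,0,-0.003],[0.002,0,-0.003],[0.002,0,-0.003],[0.002,0,-0.003],[0.002,0,-0.003],[0.002,0,-0.003]]}'
python3 - <<'E'
from h import *
plan((.5326,.0079,.164),-50)
E
```

```text
clock: 6.65
position: [0.533, 0.008, 0.1785]
ee_rot: [-0.64, 0.3, -0.3, 0.641]
ft_force: [-0.5, -0.0, -2.0]
grip_width: 0.35
cur yaw -50.20 tilt 0.06 pos [0.533  0.008  0.1785] F [-0.47 -0.03 -1.98] M [-0.03 -0.03 -0.  ] t 6.65 j7 -1.10 w 0.350
offset [-0.0008, 0.0723, -0.0019] turn [-0.0012, -0.0044, 0.0006]
```

```bash
python3 -m pendant '{"offset":[[0,0.015,-0.001],[0,0.03,-0.001],[0,0.04,-0.001],[0,0.05,-0.001],[0,0.055,-0.001],[0,0.055,-0.001]],"turn":[[0,0,0],[0,0,0],[0,0,0],[0,0,0],[0,0,0],[0,0,0]]}'
python3 - <<'E'
from h import *
plan((.5326,.0079,.164),-50)
E
```

```text
clock: 7.4
position: [0.5328, 0.0079, 0.1674]
ee_rot: [-0.64, 0.3, -0.3, 0.641]
ft_force: [0.5, 0.2, -1.7]
grip_width: 0.343
cur yaw -50.20 tilt 0.05 pos [0.5328 0.0079 0.1674] F [ 0.52  0.16 -1.71] M [-0.02  0.01  0.05] t 7.40 j7 -1.10 w 0.343
offset [-0.0006, 0.0168, -0.0007] turn [-0.001, -0.0044, 0.0004]
```

```bash
python3 -m pendant '{"offset":[[0,0.005,0],[0,0.01,0],[0,0.015,0],[0,0.02,0],[0,0.02,0],[0,0.02,0]],"turn":[[0,0,0],[0,0,0],[0,0,0],[0,0,0],[0,0,0],[0,0,0]]}'
python3 - <<'E'
from h import *
plan((.5326,.0079,.1625),-50)
E
```

```text
clock: 8.15
position: [0.5329, 0.0079, 0.1636]
ee_rot: [-0.64, 0.3, -0.3, 0.641]
ft_force: [-0.5, -0.4, 2.5]
grip_width: 0.348
cur yaw -50.20 tilt 0.07 pos [0.5329 0.0079 0.1636] F [-0.52 -0.36  2.52] M [-0.03  0.2   0.02] t 8.15 j7 -1.10 w 0.348
offset [-0.0009, 0.0053, -0.0012] turn [-0.0013, -0.0044, 0.0007]
```

```bash
python3 -m pendant '{"offset":[[0,0.008,0],[0,0.008,0],[0,0.008,0],[0,0.008,0],[0,0.008,0],[0,0.008,0]],"turn":[[0,0,0],[0,0,0],[0,-0.04,0],[0,-0.08,0],[0,-0.12,0],[0,-0.12,0]]}'
python3 - <<'E'
from h import *
plan((.5326,.0079,.1625),-37.5)
E
```

```text
clock: 8.9
position: [0.5331, 0.008, 0.1621]
ee_rot: [-0.653, 0.269, -0.27, 0.654]
ft_force: [0.4, 0.9, 3.3]
grip_width: 0.342
cur yaw -44.76 tilt 0.10 pos [0.5331 0.008  0.1621] F [0.4  0.92 3.35] M [ 0.25 -0.22 -0.01] t 8.90 j7 -1.01 w 0.342
offset [-0.0014, -0.0022, -0.0024] turn [-0.0019, -0.1613, 0.0012]
```

```bash
python3 -m pendant '{"offset":[[0,0.002,0],[0,0.002,0],[0,0.002,0],[0,0.002,0]],"turn":[[0,-0.03,0],[0,-0.06,0],[0,-0.07,0],[0,-0.07,0]]}'
python3 - <<'E'
from h import *
plan((.5326,.0079,.1625),-37.5)
E
```

```text
clock: 9.4
position: [0.5327, 0.0079, 0.1612]
ee_rot: [-0.661, 0.251, -0.251, 0.661]
ft_force: [-0.4, 1.2, -2.3]
grip_width: 0.347
cur yaw -41.61 tilt 0.04 pos [0.5327 0.0079 0.1612] F [-0.4   1.2  -2.27] M [ 0.02 -0.02  0.  ] t 9.40 j7 -0.96 w 0.347
offset [-0.0004, -0.0066, -0.0003] turn [-0.0009, -0.0914, 0.0003]
```

It has dropped: the force fell from +3.3 N to −2.3 N, and −2.3 N is just the weight. I'll stop turning and lower it.

```bash
python3 -m pendant '{"offset":[[0,0.005,0],[0,0.012,0],[0,0.02,0],[0,0.026,0],[0,0.026,0]],"turn":[[0,0,0],[0,0,0],[0,0,0],[0,0,0],[0,0,0]]}'
python3 - <<'E'
from h import *
plan((.5326,.0079,.1515),None)
E
```

```text
clock: 10.02
position: [0.5326, 0.0079, 0.1559]
ee_rot: [-0.661, 0.251, -0.251, 0.661]
ft_force: [-1.0, -0.2, -1.2]
grip_width: 0.346
cur yaw -41.61 tilt 0.03 pos [0.5326 0.0079 0.1559] F [-0.99 -0.21 -1.22] M [ 0.01 -0.03  0.01] t 10.03 j7 -0.96 w 0.346
offset [-0.0001, 0.0219, -0.0002] turn [-0.0007, -0.0, -0.0]
```

```bash
python3 -m pendant '{"offset":[[0,0.008,0],[0,0.015,0],[0,0.022,0],[0,0.027,0],[0,0.027,0]],"turn":[[0,0,0],[0,0,0],[0,0,0],[0,0,0],[0,0,0]]}'
python3 - <<'E'
from h import *
plan((.5326,.0079,.1515),None)
E
```

```text
clock: 10.65
position: [0.5327, 0.0079, 0.1506]
ee_rot: [-0.661, 0.251, -0.251, 0.661]
ft_force: [-1.4, -0.3, 3.1]
grip_width: 0.346
cur yaw -41.61 tilt 0.04 pos [0.5327 0.0079 0.1506] F [-1.35 -0.28  3.13] M [-0.04  0.35  0.08] t 10.65 j7 -0.97 w 0.346
offset [-0.0004, -0.0043, -0.0006] turn [-0.0009, 0.0, 0.0002]
```

```bash
python3 -m pendant '{"offset":[[0,0.004,0],[0,0.01,0],[0,0.01,0],[0,0.01,0]],"turn":[[0,0,0],[0,0,0],[0,0,0],[0,0,0]]}'; python3 -m pendant '{"offset":[[0,-0.005,0],[0,-0.01,0],[0,-0.018,0],[0,-0.018,0],[0,-0.018,0]],"turn":[[0,0,0],[0,0,0],[0,0,0],[0,0,0],[0,0,0]]}'
```

```text
clock: 11.15
position: [0.5328, 0.0079, 0.1488]
ee_rot: [-0.661, 0.251, -0.251, 0.661]
ft_force: [-1.5, 0.4, 5.2]
grip_width: 0.345
clock: 11.78
position: [0.5328, 0.0079, 0.1523]
ee_rot: [-0.661, 0.251, -0.251, 0.661]
ft_force: [-1.4, -0.5, 2.1]
grip_width: 0.344
```

Pressed to about 7 N, then eased back to about 4 N. Now releasing.

```bash
python3 -m pendant '{"offset":[[0,-0.004,0],[0,-0.004,0],[0,-0.004,0],[0,-0.004,0],[0,-0.004,0],[0,-0.004,0]],"turn":[[0,0,0],[0,0,0],[0,0,0],[0,0,0],[0,0,0],[0,0,0]]}' 62
python3 - <<'E'
from h import *
plan((.5326,.0079,.26),None)
E
```

```text
clock: 12.52
position: [0.5327, 0.0079, 0.153]
ee_rot: [-0.661, 0.251, -0.251, 0.661]
ft_force: [-0.0, -0.6, -0.4]
grip_width: 0.624
cur yaw -41.61 tilt 0.04 pos [0.5327 0.0079 0.153 ] F [-0.03 -0.57 -0.41] M [-0.   -0.04 -0.04] t 12.53 j7 -0.96 w 0.624
offset [-0.0004, -0.5348, -0.0002] turn [-0.0009, 0.0, 0.0003]
```

```bash
python3 -m pendant '{"offset":[[0,-0.06,0],[0,-0.15,0],[0,-0.3,0],[0,-0.5,0],[0,-0.7,0],[0,-0.7,0],[0,-0.7,0]],"turn":[[0,0,0],[0,0,0],[0,0,0],[0,0,0],[0,0,0],[0,0,0],[0,0,0]]}'
python3 - <<'E'
from h import *
plan((.40,-.1,.29),None)
a,d=manip.camera("side");X=cloud("side",d);hsv=cv2.cvtColor(a,cv2.COLOR_RGB2HSV)
cv2.imwrite("pics/s4.png",cv2.resize(a[110:310,230:430],(600,600))[:,:,::-1])
b=(slice(140,240),slice(295,345));P=X[b].reshape(-1,3);H=hsv[b].reshape(-1,3)
o=P[(H[:,0]<15)&(H[:,1]>140)&(P[:,2]>.14)&(P[:,2]<.215)];q=P[(P[:,2]>.127)&(P[:,2]<.142)]
print("orange z",np.percentile(o[:,2],[1,50,95,99]).round(4),"top centre",np.round(cv2.minAreaRect((o[o[:,2]>.184][:,:2]*1000).astype(np.float32)),1) if 0 else cv2.minAreaRect((o[o[:,2]>.184][:,:2]*1000).astype(np.float32)))
E
```

```text
clock: 13.4
position: [0.5326, 0.0079, 0.2933]
ee_rot: [-0.661, 0.251, -0.251, 0.661]
ft_force: [-0.6, 0.2, 0.7]
grip_width: 0.62
cur yaw -41.61 tilt 0.06 pos [0.5326 0.0079 0.2933] F [-0.64  0.18  0.68] M [-0.04  0.02 -0.02] t 13.40 j7 -0.90 w 0.620
offset [-0.1374, 0.0158, -0.8434] turn [-0.0011, 0.0, 0.0009]
orange z [0.1442 0.1778 0.1922 0.1934] top centre ((529.0914306640625, 7.4397735595703125), (29.794036865234375, 31.786670684814453), 47.372955322265625)
```

View pics/s4.png

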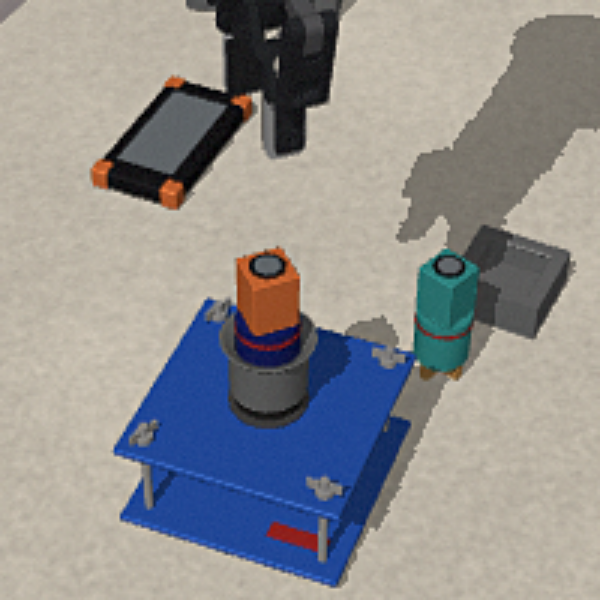

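The tube stands upright in the collar at about (267,290), released. Its top is at about 0.192 m, against 0.191 m expected at home (0.203 m if it were still on the ring). Handing in.

```bash
python3 -c "
from workcell import manip
manip.hand_in()"
```

```text
the job is handed in; nothing more can be done
```

The lens tube is standing upright, released and fully home in the collar of the smaller stand. I handed the job in at about 13.4 s of the allowed 58 s.

- **What I did:** I took the orange-headed tube from the grey rest and lowered it into the collar about 12° off the keyways, an angle I had read roughly from the top camera. I pressed with about 5 N and turned it about 9° until it dropped. The force fell from +3.3 N to −2.3 N, which is just the tube's weight. Then I stopped turning, pushed it home with at most about 7 N, eased off, released it and withdrew upward.
- **Last checks:** The top of the tube is at about 0.192 m; 0.191 m is expected at home, and 0.203 m if it had stayed on the ring. Its axis is within about 1 mm of the collar's, the gripper is clear with about zero force, and the power bank looks untouched.
- **Not fully settled:**
    - **Which tube:** the task called the wanted tube "the grey one", but neither candidate is grey. I took the one in the grey rest, which matches the detailed description.
    - **Camera offset:** the two cameras disagreed by a steady 4 mm or so, so I used relative positions only.
    - **Jar and tape roll:** neither was in the last picture, but the arm never went near them.

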